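# Take the front carton from the pusher lane and hold its barcode up to the scanner

### The arm

A 6-joint arm with a two-finger parallel gripper is mounted at the origin on a cart in front of the work surface, level with it; the furniture and walls round the work are solid. World frame = base frame: x ahead of the robot, y to its left, z up, the work surface at z = 0. Lengths are in m, angles in rad, forces in N, time in s.
With the tool pointing down it reaches from about 0.375 to 0.925 m from the base axis. Payload 5.7 kg.
Tool frame: the origin (TCP) lies between the finger pads; the fingertips stand 19 mm ahead of it and the grasp point (between the pads) is the TCP; z points along the fingers, y is the line along which they close (so a half turn about z gives the same grasp; the last joint's range is limited). The gripper opens to 88 mm and grips with 3 to 60 N. Pads are 20 mm wide; open, the fingers measure 115 mm over their backs; the gripper's body (75 mm by 178 mm) begins 61 mm behind the grasp point.
Start: joints at [1.043, 0.359, 1.51, -0, 1.272, -0.115], TCP at [0.241, 0.55, 0.242] pointing down, gripper open.
Joint ranges: [-2.97, 2.97], [-1.01, 2.36], [0.21, 2.38], [-0.96, 4.11], [0.2, 2.71], [-2.98, 2.98]. Speed limits (rad/s): [2.39, 2.39, 3.14, 3.14, 3.14, 3.14].

### API

Orientations are given as a unit quaternion [x, y, z, w].
In Python, from bench import sense, cams, job gives the robot as it stands.
- The arm moves only by the tool move_arm, never from a script. Its argument "rows" is a list of rows, each a list of 7 numbers: the opening, from 0 (shut) to 1 (fully open), then the shift along the tool's x, y, z each as a share of 0.3 m, from -1 to 1, then the turn, a rotation vector about the tool's x, y, z each as a share of pi rad, from -1 to 1. In form: [[fingers, x, y, z, ax, ay, az], ...]. A call has exactly 10 rows; each row is the pose to reach, as a shift and turn from the pose commanded when the call began, along the tool's axes at that moment, turning the shorter way round; what a row does not reach only later rows make up. A row lasts 1/10 s, in which the tool goes at most 50 mm and 8.59 degrees, less where a joint would pass 70% of its speed; a pose out of reach is approached as far as the arm can. A call with a number of a shift or a turn outside -1 to 1 is refused whole. A call with a gripper value outside its range is refused whole. The fingers move at their own pace and stop on an object; the grip force is fixed at half the most. Time passes only in rows, so rows that repeat a pose let the fingers close, or fill a call up. It gives the time, the measured TCP pose, the force, the opening and the grip force at its end, in the units of the state.
- sense(): the state, without advancing time (a new reading comes with each control period).
- cams.camera(name): name is "scene" or "side" or "wrist"; returns a dict with "color" (420x560x3 uint8, blue, green, red), "depth" (420x560 float32, m along the optical axis (not along the pixel's ray), 0 where there is no reading), "K" (3x3 intrinsics, pixels), "pose" (4x4, takes a point from camera to world coordinates); the wrist camera has in their place "tool_from_camera" (4x4, takes a point from camera to tool coordinates, whose origin is the TCP and whose axes are the flange's). Camera axes: x right, y down, z forward; pixel columns grow to the right and rows downward; lengths in m; the calibration is good to about 2 mm. A picture is of the moment at which its call begins: read the wrist's pose just before it.
- job.hand_in(): hands the job in; it is judged then, once.
The state is a dict: "time_s": time; "q": joint angles; "dq": joint speeds; "joint_efforts": joint torques, N m; "ee_pos": TCP position; "eef_rot": TCP orientation; "wrist_force": force on the tool from outside, world axes, zero at the start; "ft_torque": the same for the moment, N m; "opening": opening from 0.0 (shut) to 1.0 (fully open); "finger_force": force on a finger pad.
Only numpy, scipy, OpenCV 4.12 (cv2) and the standard library are available. Lean on these libraries where they do the work, as an engineer would, in place of code of your own. Each camera call takes 0.05 s, during which the arm holds its last target. There are 200 camera calls.

### The job

A customer is buying one box of pastilles: take the front green carton out of its spring-fed lane on the counter display, so that the row behind moves up, and hold it up to the desk scanner: right way up in the scanner's view, the barcode on its back squarely facing the scan window, centred on it and about 8 cm away. Do not bump the scanner, leave the rest of the stock in its lanes and the other things on the counter as they are, and finish while still holding the carton there in the air, quite still.

Things in the scene. Friction and masses are not known exactly. Their poses are not given: they have to be found in the camera images.
- carton: the front green carton in its lane, the one to take: upright card box 26 (x) x 48 (y) x 75 (z) mm, about 70 g; grip its narrow sides, 48 mm apart along y. Origin: centre of its underside; z up, -x its front (towards the lip), +x its back, which bears the barcode and stands against the next carton
- barcode (a point): centre of the white 36 x 24 mm barcode label on the carton's back: on the +x face (x = +13 mm), 26 mm above the underside. Axes as the carton's: +x points straight out of the label, z up along the carton
- lane_carton: clear pusher lane with three green cartons in file, 150 (x) x 58 (y) mm, on the left or right of the board. Origin: centre of its underside, x from the front lip (-73 mm) to the rear. Slippery floor 4 mm up; lip and side walls 24 mm high. A light spring (1.3 N) presses the row to the lip: lift the front carton out and the others slide up one thickness
- carton_second: the green carton behind the front one, same size, origin and axes; it moves up to the lip when the front one is gone and stays in the lane
- carton_third: the last green carton, against the black pusher paddle, which stands 58 mm above the lane's underside; stays in the lane
- display: fixed oak board, 176 (x) x 206 (y) mm, top 15 mm above the counter, that carries both lanes side by side, their centres 96 mm apart in y. Origin: centre of its underside; the front looks to -x; it stands at varying places and angles
- packet_front: the front pink packet in the other pusher lane: 52 mm wide, 82 mm tall, 18 mm thick, standing on end. Leave alone
- packet_second: pink packet behind it. Leave alone
- packet_third: the last pink packet. Leave alone
- scanner: fixed desk barcode scanner, 250 mm tall: round black base of 116 mm diameter, bent steel stem, white head 56 x 74 x 82 mm. Origin: centre of the base's underside; it looks to its -x, roughly towards the robot. The head is tipped forward so that the window looks 0.2 to 0.6 rad below level, and stays as found. Not to be touched
- window (a point): centre of the dark red scan window (54 x 56 mm) on the head's front, 170 to 200 mm above the counter. It looks along its -x; y is level, z is the head's own up direction. A carton held right has the same x, y and z directions as this point, its barcode near x = -80 mm
- mug: loose stoneware mug 94 mm tall, at the right. Leave alone
- oval_tin: loose oval sweet tin 78 x 64 x 20 mm, in front. Leave alone
- round_tin: loose round tin, 45 mm across, 19 mm high, in front. Leave alone
- round_tin_2: the other such round tin. Leave alone
- tongs: loose steel spring tongs, 158 mm long, front right. Leave alone
Not all that is in view belongs to the job. Leave any orange or yellow look-alike of the carton_second alone.

How it is judged:
By the outcome, as a careful person would: the job done as asked, in the order asked, and still so for the second after the job is handed in, while the arm keeps its last pose, push and grip.
It also fails if it takes over 38 s, if anything falls off the work surface, if the arm or the gripper's body presses on something with over 40 N, if the wrist force passes 120 N, or if a joint passes its speed limit or range.

## Working session

There is one attempt and no reset: what is moved stays moved. The work goes in short steps, Python scripts to look and compute and a tool call to move; the robot and the scene stay as the last step left them, time stands still between calls to the robot, and variables do not carry over. Pictures are saved under pics/ and viewed, at most 10 in all, crops included, and the job is handed in when it is done.

Besides the shell and the picture viewer there is one more tool, called after "Request:" as name([rows], argument=value, ...), one row to a line, values as JSON. move_arm: Moves the arm, as the interface text tells. Its arguments: {"type":"object","properties":{"rows":{"type":"array","items":{"type":"array","items":{"type":"number","minimum":-1,"maximum":1}}}},"required":["rows"]}

```bash
mkdir -p pics
python3 - <<'E'
from bench import sense,cams
import cv2,numpy as np
s=sense();print(s['time_s'],s['ee_pos'],s['eef_rot'],s['opening'])
a=cams.camera('scene');b=cams.camera('side')
for n,c in(('scene',a),('side',b)):
    np.savez(f'{n}.npz',**c);print(n,c['K'].round(1).tolist(),c['pose'].round(3).tolist())
    cv2.imwrite(f'pics/{n}.png',c['color'])
E
```

```text
0.0 [0.2403749  0.5490231  0.24082189] [ 2.04924505e-01  9.78777355e-01 -8.69130473e-04 -2.86321075e-04] 1.0007513736730307
scene [[438.3, 0.0, 282.8], [0.0, 438.3, 207.5], [0.0, 0.0, 1.0]] [[-0.761, -0.505, 0.407, -0.05], [-0.648, 0.574, -0.501, 0.503], [0.019, -0.645, -0.764, 1.133], [0.0, 0.0, 0.0, 1.0]]
side [[492.3, 0.0, 285.4], [0.0, 492.3, 220.0], [0.0, 0.0, 1.0]] [[-0.999, -0.012, 0.045, 0.454], [-0.045, 0.516, -0.856, 0.973], [-0.013, -0.857, -0.516, 0.814], [0.0, 0.0, 0.0, 1.0]]
```

View pics/scene.png

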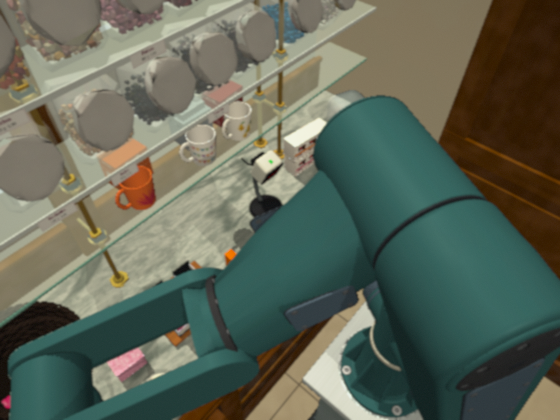

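View pics/side.png

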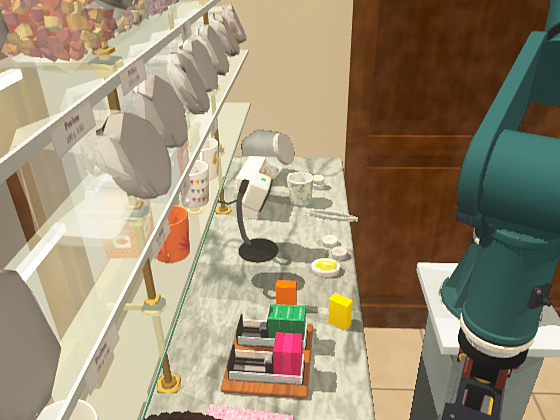

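The side view shows the display at about (270,345). Green cartons are at (287,318) and pink packets at (287,352), with fronts towards the right (-x). An orange look-alike stands at (286,290) and a yellow one at (341,311). The scanner base is at (258,250) and its head at (257,185). The target is the right-most of the three green cartons, at about (300,318). The orange and yellow boxes are outside the lanes and are the wrong colour.

```bash
cat > h.py <<'E'
import numpy as np,cv2
def pts(c,mask,T=None):
    T=c['pose'] if T is None else T
    d=c['depth'];v,u=np.nonzero(mask&(d>0));z=d[v,u];K=c['K']
    p=np.stack([(u-K[0,2])/K[0,0]*z,(v-K[1,2])/K[1,1]*z,z],1)
    return p@T[:3,:3].T+T[:3,3],np.stack([u,v],1)
def hsv(c):return cv2.cvtColor(c['color'],cv2.COLOR_BGR2HSV)
E
python3 - <<'E'
from h import *
c=dict(np.load('side.npz'));im=c['color']
H=hsv(c);yy,xx=np.mgrid[:420,:560]
def box(a,b,e,f):return (xx>=a)&(xx<e)&(yy>=b)&(yy<f)
g=(H[...,0]>60)&(H[...,0]<90)&(H[...,1]>120)&box(250,290,320,350)
p,uv=pts(c,g);print('green',len(p),p.min(0).round(3),p.max(0).round(3))
t=p[:,2]>.088;q=p[t];print('top',len(q),np.median(q[:,2]),[ (a) for a in cv2.minAreaRect((q[:,:2]*1000).astype(np.float32))])
k=((H[...,0]>160)&(H[...,1]>120))&box(250,325,320,390)
p,_=pts(c,k);q=p[p[:,2]>.093];print('pink',p.max(0).round(3),cv2.minAreaRect((q[:,:2]*1000).astype(np.float32)))
w=box(232,150,300,222)
p,uv=pts(c,w);s=(p[:,2]>.1)&(p[:,2]<.3)&(p[:,0]<.85);print('head',s.sum(),p[s].min(0).round(3),p[s].max(0).round(3))
b=(H[...,2]<60)&box(230,232,285,266);p,_=pts(c,b);q=p[(p[:,2]<.03)];print('base',len(q),np.median(q[:,2]),cv2.minEnclosingCircle((q[:,:2]*1000).astype(np.float32)),q.min(0),q.max(0))
x1=cv2.resize(im[140:270,210:310],None,fx=3.9,fy=3.9,interpolation=2)
x2=cv2.resize(im[270:400,210:330],None,fx=3.3,fy=3.9,interpolation=2)
cv2.imwrite('pics/crop1.png',np.hstack([x1[:507],x2[:507]]))
E
```

```text
green 569 [0.459 0.139 0.038] [0.537 0.191 0.1  ]
top 478 0.09543496666787793 [(497.1685791015625, 165.29212951660156), (52.27365493774414, 76.61046600341797), 87.14742279052734]
pink [0.52  0.289 0.107] ((491.0211181640625, 260.93365478515625), (54.28059768676758, 54.06135177612305), 87.99446868896484)
head 1998 [ 0.51  -0.705  0.1  ] [ 0.694 -0.16   0.244]
base 170 0.01460849425123939 ((596.3416748046875, -196.17726135253906), 55.557926177978516) [ 0.54090379 -0.24453886 -0.0005843 ] [ 0.6517795  -0.14404915  0.02987947]
```

View pics/crop1.png

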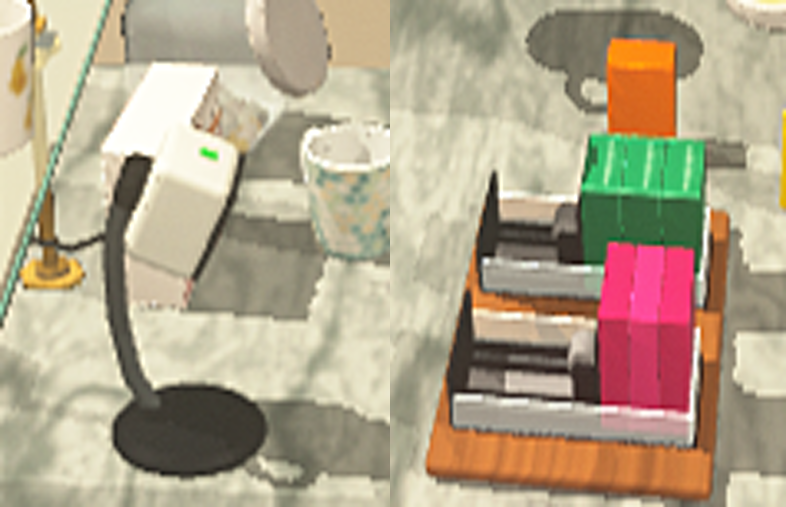

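The crop confirms the target: the front (right-most) green carton in the far lane. The orange box stands off to its far side, outside the lane. Next I check the gaps and the wrist camera geometry, then work out the first move.

```bash
cat >> h.py <<'E'
from scipy.spatial.transform import Rotation as R
def go(s,p,Rt,label=''):
    R0=R.from_quat(s['eef_rot']);d=R0.inv().apply(np.array(p)-s['ee_pos']);r=(R0.inv()*Rt).as_rotvec()
    print(label,'shift',(d/.3).round(3),'turn',(r/np.pi).round(3),'mm',(1000*np.linalg.norm(d)).round(),'deg',np.degrees(np.linalg.norm(r)).round(1))
def rot(x,z):  # tool with given x hint and z
    z=np.array(z,float);z/=np.linalg.norm(z);y=np.cross(z,x);y/=np.linalg.norm(y);return R.from_matrix(np.stack([np.cross(y,z),y,z],1))
E
python3 - <<'E'
from h import *
from bench import sense,cams
s=sense();w=cams.camera('wrist');print(w['K'].round(1).tolist(),w['tool_from_camera'].round(3).tolist())
c=dict(np.load('side.npz'));H=hsv(c);yy,xx=np.mgrid[:420,:560]
m=(H[...,0]<18)&(H[...,1]>150)&(H[...,2]>150)&(xx>270)&(xx<302)&(yy>275)&(yy<306)
p,_=pts(c,m);p=p[p[:,2]>.03];print('orange',p.min(0),p.max(0))
# scanner head: white pixels
m=(H[...,1]<50)&(H[...,2]>150)&(xx>240)&(xx<275)&(yy>160)&(yy<215)
p,uv=pts(c,m);k=(p[:,2]>.1)&(p[:,0]<.66)&(p[:,1]>-.3);p=p[k];print(len(p),p.min(0),p.max(0),np.median(p,0))
a=np.radians(-2.5);xh=np.array([np.cos(a),np.sin(a),0])
go(s,[.44,.168,.25],rot(-xh,[0,0,-1]),'hover'); go(s,[.36,.35,.25],rot(-xh,[0,0,-1]),'half')
E
```

```text
[[361.4, 0.0, 281.6], [0.0, 361.4, 213.0], [0.0, 0.0, 1.0]] [[-0.0, -0.962, -0.272, 0.074], [1.0, -0.001, 0.001, -0.0], [-0.001, -0.272, 0.962, -0.144], [0.0, 0.0, 0.0, 1.0]]
orange [0.48012978 0.02624266 0.03009254] [0.52846385 0.13988871 0.09602667]
571 [ 0.55616584 -0.23810339  0.15380883] [ 0.63051077 -0.16044502  0.24383789] [ 0.59044046 -0.17046139  0.22082793]
hover shift [-1.119 -0.897 -0.029] turn [-0.001 -0.    -0.118] mm 430.0 deg 21.2
half shift [-0.631 -0.448 -0.03 ] turn [-0.001 -0.    -0.118] mm 232.0 deg 21.2
```

Request:
move_arm([
  [0.7,-0.6,-0.45,0,0,0,-0.118],
  [0.7,-0.6,-0.45,0,0,0,-0.118],
  [0.7,-0.6,-0.45,0,0,0,-0.118],
  [0.7,-0.6,-0.45,0,0,0,-0.118],
  [0.7,-0.6,-0.45,0,0,0,-0.118],
  [0.7,-1,-0.75,0,0,0,-0.118],
  [0.7,-1,-0.85,0,0,0,-0.118],
  [0.7,-1,-0.85,0,0,0,-0.118],
  [0.7,-1,-0.85,0,0,0,-0.118],
  [0.7,-1,-0.85,0,0,0,-0.118],
])

```text
time_s: 1.15
ee_pos: [0.4138, 0.1932, 0.2416]
eef_rot: [0.023, 1.0, -0.0, -0.0]
wrist_force: [-0.6, 0.7, 0.8]
opening: 0.699
finger_force: 0.0
```

Run:
```python
from h import *
from bench import sense,cams
s=sense();w=cams.camera('wrist');c=cams.camera('scene')
np.savez('w1.npz',T=np.block([[R.from_quat(s['eef_rot']).as_matrix(),s['ee_pos'][:,None]],[np.zeros((1,3)),1]])@w['tool_from_camera'],**w)
np.savez('scene2.npz',**c)
print(s['time_s'],s['ee_pos'],s['q'])
cv2.imwrite('pics/w1.png',np.vstack([w['color'][:300],cv2.resize(c['color'][100:250,170:450],None,fx=2,fy=2)]))
```

```text
1.15 [0.41379654 0.19324291 0.24156564] [ 2.86041494e-01  1.50875766e-01  1.80469553e+00 -7.87077778e-04
  1.18636587e+00 -1.23832836e+00]
```

View pics/w1.png

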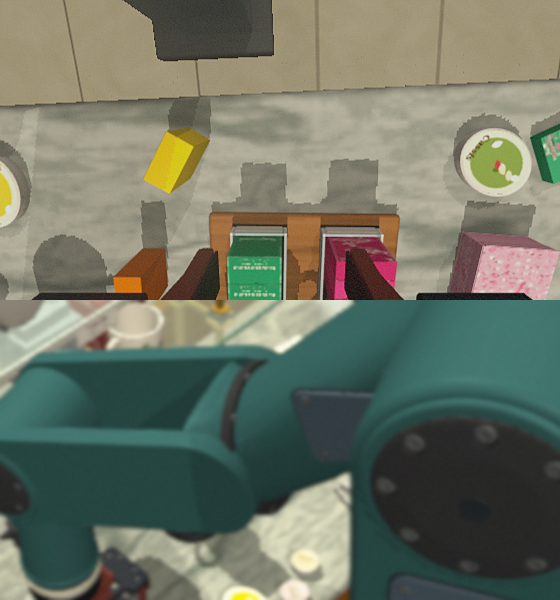

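The wrist view (top) shows the green tops at about (257,275) with the front face above them, the pink packets at (365,260), and the orange box at (140,270), clear of the lane. The scene camera (bottom) is blocked by the arm. Next I measure the carton and compute the scanner viewing pose.

Run:
```python
from h import *
from bench import sense
c=dict(np.load('w1.npz'));H=hsv(c);yy,xx=np.mgrid[:420,:560]
g=(H[...,0]>55)&(H[...,0]<95)&(H[...,1]>80)&(xx>215)&(xx<300)&(yy>220)&(yy<390)
p,uv=pts(c,g,c['T']);print(p.min(0),p.max(0))
q=p[(p[:,2]>.09)&(p[:,2]<.1)];print('top',len(q),np.median(q[:,2]),cv2.minAreaRect((q[:,:2]*1000).astype(np.float32)),'x pct',np.percentile(q[:,0],[1,99]),'y',np.percentile(q[:,1],[1,99]))
f=p[(p[:,2]>.05)&(p[:,2]<.085)];print('front',len(f),np.polyfit(f[:,1],f[:,0],1),np.median(f,0))
b=(H[...,0]<18)&(H[...,1]>100)&(yy>200)&(xx>205)&(xx<402);p,_=pts(c,b,c['T']);p=p[(p[:,2]>.005)&(p[:,2]<.022)];
e=[(p[np.abs(p[:,1]-y)<.004][:,0].min(),y) for y in np.arange(.135,.28,.01)];print('board front',np.polyfit([y for _,y in e],[x for x,_ in e],1),np.ptp(p[:,1]))
o=(H[...,0]<14)&(H[...,1]>150)&(xx>105)&(xx<168)&(yy>245)&(yy<300);p,_=pts(c,o,c['T']);print('orange',np.percentile(p,[2,98],axis=0))
s=sense();b=np.radians(35);go(s,[.36,-.2,.30],rot([-1,0,-.01],[np.sin(b),0,-np.cos(b)]),'view')
```

```text
[0.38408919 0.13977038 0.01788417] [0.57917963 0.19377135 0.31723918]
top 3490 0.09447953486704122 ((494.8855895996094, 164.55572509765625), (46.8648796081543, 72.94556427001953), 87.27106475830078) x pct [0.45886141 0.52991921] y [0.14140434 0.18824459]
front 635 [0.05979109 0.44935308] [0.45934062 0.16729651 0.0696477 ]
board front [0.05706964 0.43352194] 0.21240191086543508
orange [[0.4004766  0.03382699 0.00420443]
 [0.5262394  0.15263099 0.27120606]]
view shift [ 0.119 -1.325 -0.195] turn [-0.004 -0.195 -0.014] mm 403.0 deg 35.1
```

Request:
move_arm([
  [1,0.1,-1,-0.19,0,-0.195,-0.012],
  [1,0.1,-1,-0.19,0,-0.195,-0.012],
  [1,0.1,-1,-0.19,0,-0.195,-0.012],
  [1,0.1,-1,-0.19,0,-0.195,-0.012],
  [1,0.1,-1,-0.19,0,-0.195,-0.012],
  [1,0.1,-1,-0.19,0,-0.195,-0.012],
  [1,0.1,-1,-0.19,0,-0.195,-0.012],
  [1,0.1,-1,-0.19,0,-0.195,-0.012],
  [1,0.1,-1,-0.19,0,-0.195,-0.012],
  [1,0.1,-1,-0.19,0,-0.195,-0.012],
])

```text
time_s: 2.25
ee_pos: [0.3713, -0.1058, 0.3001]
eef_rot: [0.004, 0.953, -0.008, 0.302]
wrist_force: [0.4, 0.0, 0.0]
opening: 0.995
finger_force: 0.0
```

Run:
```python
from h import *
from bench import sense,cams
s=sense();w=cams.camera('wrist')
T=np.block([[R.from_quat(s['eef_rot']).as_matrix(),s['ee_pos'][:,None]],[np.zeros((1,3)),1]])@w['tool_from_camera']
np.savez('w2.npz',T=T,**w);print(s['time_s'],s['ee_pos'],s['q'])
cv2.imwrite('pics/w2.png',w['color'])
H=hsv(w);m=((H[...,0]<12)|(H[...,0]>168))&(H[...,1]>90)
n,l,st,ce=cv2.connectedComponentsWithStats(m.astype(np.uint8))
for i in range(1,n):
    if st[i,4]>200:
        p,_=pts(w,l==i,T);print(st[i],ce[i].round(),np.median(p,0).round(3) if len(p) else '')
```

```text
2.25 [ 0.37126797 -0.10578498  0.30011994] [-0.9202584  -0.32332063  2.23259467  0.60379484  0.91040716 -2.78361773]
[  97  248   89   81 2165] [140. 297.] [ 0.343 -0.155  0.32 ]
[ 378  248   89   81 2308] [422. 296.] [ 0.345 -0.056  0.319]
[ 104  368   56   52 2166] [130. 392.] [ 0.345 -0.151  0.347]
[ 387  368   73   44 2322] [426. 390.] [ 0.349 -0.059  0.344]
```

View pics/w2.png

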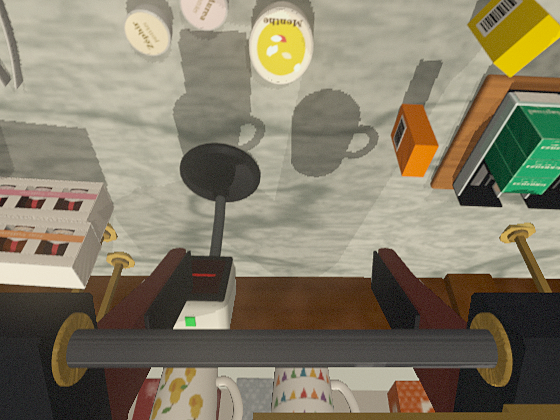

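The wrist view, with image-up towards the robot, shows the scanner head at about (212,285). Its dark window with the red line is at (205,275), partly hidden by the left finger. Next I fit a kinematic model to check reach, and see how much of the window depth is already usable.

```bash
cat > kin.py <<'E'
import numpy as np
from scipy.optimize import least_squares
from scipy.spatial.transform import Rotation as R
def fk(q,P):
    a,d,h,L1,L2,e,Lt=P
    # forearm dir at q2+q3=A: x=sin A,z=cos A ; tool = pitch q5 further
    A=R.from_euler('y',q[1]+q[2]);W=R.from_euler('z',q[0])
    p=np.array([a,d,h])+R.from_euler('y',q[1]).apply([0,0,L1])+A.apply([e,0,L2])
    Rt=A*R.from_euler('z',P7*q[3])*R.from_euler('y',q[4])*R.from_euler('z',q[5]+np.pi/2)
    return W.apply(p+Rt.apply([0,0,Lt])),W*Rt
P7=1
E
python3 - <<'E'
from h import *
import kin
from bench import sense
S=[([1.043,.359,1.51,0,1.272,-.115],[.2404,.549,.2408]),([.286041,.150876,1.804696,-.000787,1.186366,-1.238328],[.413797,.193243,.241566]),([-0.9202584,-0.32332063,2.23259467,0.60379484,0.91040716,-2.78361773],[.371268,-.105785,.30012])]
for k in(1,-1):
    kin.P7=k
    print(k,kin.fk(S[2][0],[0]*7)[1].as_quat().round(3),kin.fk(S[1][0],[0]*7)[1].as_quat().round(3))
    f=lambda P:np.concatenate([kin.fk(q,P)[0]-p for q,p in S]+[1e-4*(np.array(P)-[0,.07,.35,.4,.4,0,.3])])
    r=kin.least_squares(f,[0,.07,.35,.4,.4,0,.3]);print(r.x.round(4),r.fun[:9].round(4))
c=dict(np.load('w2.npz'));H=hsv(c);yy,xx=np.mgrid[:420,:560]
m=(xx>192)&(xx<232)&(yy>260)&(yy<296)&(H[...,2]<90)
p,uv=pts(c,m,c['T']);print(m.sum(),len(p),np.median(p,0))
C=np.median(p,0);k=np.linalg.norm(p-C,axis=1)<.06;q=p[k];u,s,v=np.linalg.svd(q-q.mean(0));print(k.sum(),v[2],s/np.sqrt(k.sum()),q.mean(0))
E
```

```text
1 [ 0.004  0.953 -0.008  0.302] [ 0.023  1.    -0.    -0.   ]
[0.0098 0.0688 0.2568 0.6104 0.4205 0.1057 0.3628] [-0.     -0.      0.0001  0.     -0.0001  0.0001  0.0001  0.0001 -0.0002]
-1 [-0.278  0.912 -0.26  -0.155] [ 0.023  1.     0.    -0.   ]
[ 0.292   0.0834  0.9645  0.211   0.5548  1.0292 -0.2651] [-0.0133  0.006   0.0396 -0.0039  0.014   0.0344 -0.0224 -0.0187 -0.074 ]
1193 1185 [ 0.5644812  -0.18327119  0.19004969]
1185 [-0.91345237  0.07653586 -0.39968367] [0.01740639 0.01088778 0.00092266] [ 0.5650972  -0.18386251  0.18881448]
```

```bash
cat >> kin.py <<'E'
P=[0.0098,0.0688,0.2568,0.6104,0.4205,0.1057,0.3628]
LO=np.array([-2.97,-1.01,.21,-.96,.2,-2.98]);HI=np.array([2.97,2.36,2.38,4.11,2.71,2.98])
def ik(p,Rt,q0):
    def f(q):
        a,b=fk(q,P);return np.r_[(a-p)*5,(Rt.inv()*b).as_rotvec()]
    r=least_squares(f,np.clip(q0,LO+.01,HI-.01),bounds=(LO,HI));return r.x,np.abs(r.fun).max()
E
python3 - <<'E'
from h import *
import kin
c=dict(np.load('w2.npz'));H=hsv(c);yy,xx=np.mgrid[:420,:560];T=c['T']
n=np.array([-.9135,.0765,-.3997]);C=np.array([.5651,-.1839,.1888])
X=-n;Y=np.cross([0,0,1],X);Y/=np.linalg.norm(Y);Z=np.cross(X,Y)
def onplane(u,v):
    d=T[:3,:3]@[(u-c['K'][0,2])/c['K'][0,0],(v-c['K'][1,2])/c['K'][1,1],1];o=T[:3,3];w=o+d*((C-o)@n)/(d@n)
    return [(w-C)@Y*1000,(w-C)@Z*1000]
V=c['color'].max(2)
for v in (265,270,275,280,285,290): print(v,V[v,184:244:2].tolist())
for u in (200,210,220,228): print(u,V[246:310:2,u].tolist())
print([np.round(onplane(*a),1) for a in((186,275),(235,262),(233,290),(210,257),(210,299))])
np.savez('win.npz',X=X,Y=Y,Z=Z,C=C)
print(X,'pitch',np.arcsin(X[2]),'yaw',np.arctan2(X[1],X[0]))
tcp=C-.093*X+.025*Z
print(tcp,kin.ik(tcp,rot(-X,-Z),[-.5,-.1,2,.2,1,-2.1]))
E
```

```text
265 [54, 50, 49, 47, 57, 58, 62, 54, 56, 54, 55, 48, 47, 52, 54, 57, 52, 52, 54, 54, 51, 52, 52, 47, 129, 166, 195, 191, 190, 193]
270 [46, 50, 48, 49, 52, 54, 55, 46, 50, 57, 57, 55, 57, 54, 54, 50, 54, 51, 56, 55, 50, 54, 49, 74, 129, 117, 185, 178, 181, 181]
275 [46, 53, 47, 46, 107, 136, 147, 162, 149, 153, 159, 148, 168, 161, 150, 151, 56, 54, 55, 51, 49, 47, 40, 141, 126, 113, 199, 198, 196, 197]
280 [48, 52, 44, 43, 47, 56, 46, 55, 60, 61, 54, 54, 65, 55, 53, 50, 53, 53, 56, 52, 54, 49, 87, 129, 121, 116, 94, 86, 89, 96]
285 [47, 51, 51, 52, 53, 48, 53, 56, 60, 59, 48, 56, 48, 55, 43, 50, 48, 57, 56, 44, 52, 38, 135, 120, 119, 122, 87, 87, 87, 91]
290 [50, 45, 49, 49, 45, 49, 55, 44, 54, 48, 57, 48, 52, 55, 52, 53, 51, 53, 58, 55, 50, 111, 130, 124, 123, 127, 91, 92, 94, 90]
200 [140, 152, 179, 160, 165, 52, 43, 55, 54, 53, 52, 49, 50, 48, 150, 84, 48, 60, 54, 51, 54, 50, 54, 50, 53, 45, 49, 65, 165, 176, 184, 193]
210 [136, 97, 90, 68, 71, 53, 47, 55, 55, 55, 56, 54, 54, 51, 138, 116, 48, 55, 56, 52, 54, 52, 55, 57, 46, 47, 57, 49, 157, 170, 181, 192]
220 [58, 56, 55, 74, 106, 102, 49, 58, 58, 58, 58, 48, 56, 52, 49, 62, 45, 56, 54, 50, 43, 48, 58, 47, 42, 54, 52, 52, 138, 161, 174, 185]
228 [176, 174, 147, 167, 179, 128, 49, 53, 53, 49, 49, 49, 49, 51, 43, 47, 58, 87, 123, 136, 139, 129, 130, 127, 127, 122, 123, 115, 122, 131, 134, 135]
[array([-26.3,  -1.7]), array([ 22.4, -29.2]), array([25.1, 19.1]), array([ -6.7, -36.6]), array([ 4.4, 33.9])]
[ 0.9135 -0.0765  0.3997] pitch 0.41118954260343954 yaw -0.08354889595065212
[ 0.47018686 -0.17595161  0.17454534] (array([-0.6559647 ,  0.15761081,  2.1163056 ,  0.42214256,  0.55671238,
       -2.46863367]), np.float64(2.1537693330186954e-09))
```

Run:
```python
from h import *
import kin
from bench import sense,cams
c=dict(np.load('w2.npz'));s=sense()
t=np.array([[-0.0, -0.962, -0.272, 0.074], [1.0, -0.001, 0.001, 0], [-0.001, -0.272, 0.962, -0.144]])
for p,b in(([.40,-.18,.28],30),([.38,-.18,.28],30),([.40,-.18,.25],35),([.38,-.18,.3],35)):
    b=np.radians(b);Rt=rot([-1,0.08,0],[np.sin(b),-.08*np.sin(b),-np.cos(b)])
    x=t[:,:3].T@(Rt.inv().apply(np.array([.565,-.184,.189])-p)-t[:,3]);print(p,(c['K']@x/x[2])[:2],x[2])
    print(kin.ik(p,Rt,s['q']));go(s,p,Rt)
```

```text
[0.4, -0.18, 0.28] [290.98789151 299.4781263 ] 0.3402555099950338
(array([-0.90123279, -0.14091091,  2.12945099,  0.51232742,  0.84581896,
       -2.6769141 ]), np.float64(2.4980018054066022e-14))
 shift [-0.043 -0.252  0.112] turn [0.009 0.028 0.021] mm 84.0 deg 6.5
[0.38, -0.18, 0.28] [292.22345977 310.13261274] 0.3545618400914473
(array([-0.96363677, -0.17155353,  2.15159881,  0.52605337,  0.88155784,
       -2.73663183]), np.float64(3.8370660164835375e-11))
 shift [ 0.011 -0.253  0.073] turn [0.009 0.028 0.021] mm 79.0 deg 6.5
[0.4, -0.18, 0.25] [291.44998086 311.59289793] 0.32495038947762084
(array([-0.98099443, -0.10323466,  2.24797913,  0.74011568,  0.73190442,
       -2.96950922]), np.float64(3.62869522841161e-11))
 shift [ 0.014 -0.251  0.193] turn [0.01 0.   0.02] mm 95.0 deg 4.1
[0.38, -0.18, 0.3] [291.70037762 273.67246647] 0.3719557839200016
(array([-1.05344483, -0.21938765,  2.17463574,  0.64080235,  0.9191106 ,
       -2.87302861]), np.float64(1.3625717221188438e-09))
 shift [-0.027 -0.254  0.019] turn [0.01 0.   0.02] mm 77.0 deg 4.1
```

Request:
move_arm([
  [1,-0.03,-0.25,0.06,0,0.012,0.01],
  [1,-0.03,-0.25,0.06,0,0.012,0.02],
  [1,-0.03,-0.25,0.06,0,0.012,0.02],
  [1,-0.03,-0.25,0.06,0,0.012,0.02],
  [1,-0.03,-0.25,0.06,0,0.012,0.02],
  [1,-0.03,-0.25,0.06,0,0.012,0.02],
  [1,-0.03,-0.25,0.06,0,0.012,0.02],
  [1,-0.03,-0.25,0.06,0,0.012,0.02],
  [1,-0.03,-0.25,0.06,0,0.012,0.02],
  [1,-0.03,-0.25,0.06,0,0.012,0.02],
])

```text
time_s: 3.3
ee_pos: [0.3878, -0.1781, 0.29]
eef_rot: [0.032, 0.958, 0.003, 0.284]
wrist_force: [0.6, -0.1, 0.0]
opening: 1.002
finger_force: 0.0
```

Run:
```python
from h import *
from bench import sense,cams
s=sense();w=cams.camera('wrist')
T=np.block([[R.from_quat(s['eef_rot']).as_matrix(),s['ee_pos'][:,None]],[np.zeros((1,3)),1]])@w['tool_from_camera']
np.savez('w3.npz',T=T,**w);print(s['time_s'],s['ee_pos'],s['q'])
im=w['color'][235:345,220:360]
cv2.imwrite('pics/w3.png',cv2.resize(np.clip(im.astype(float)*1.8,0,255).astype(np.uint8),None,fx=5,fy=5,interpolation=0))
```

```text
3.3 [ 0.38775587 -0.17805062  0.29004196] [-1.00879107 -0.1734725   2.1501979   0.60736919  0.91847884 -2.82976057]
```

View pics/w3.png

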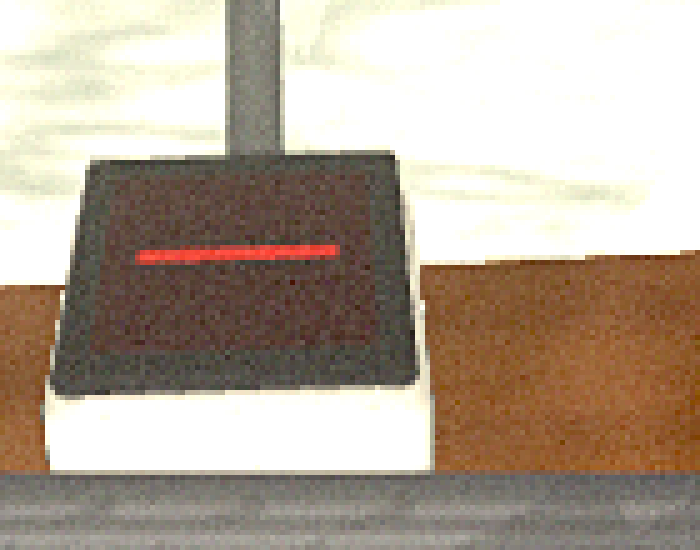

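The enlarged crop shows the dark-red window with corners at crop pixels (111,176), (363,170), (378,343) and (95,352), and the red line across its middle. I fit the plane and centre from these.

Run:
```python
from h import *
import kin
from bench import sense
c=dict(np.load('w3.npz'));T=c['T'];K=c['K']
cr=np.array([(111,176),(363,170),(378,343),(95,352)])/5+[219.5,234.5]
m=np.zeros((420,560),np.uint8);cv2.fillConvexPoly(m,cr.round().astype(int),1)
p,_=pts(c,m>0,T);C=np.median(p,0);p=p[np.abs(p-C).max(1)<.05]
for _ in range(3):
    n=np.linalg.svd(p-p.mean(0))[2][2];p=p[np.abs((p-p.mean(0))@n)<.003]
C=p.mean(0);X=n*np.sign(n[0]);Y=np.cross([0,0,1],X);Y/=np.linalg.norm(Y);Z=np.cross(X,Y)
W=[]
for u,v in cr:
    d=T[:3,:3]@[(u-K[0,2])/K[0,0],(v-K[1,2])/K[1,1],1];o=T[:3,3];W.append(o+d*((C-o)@X)/(d@X))
W=np.array(W);L=(W-C)@np.stack([Y,Z],1)*1000
print(L.round(1),len(p));q=cv2.perspectiveTransform(np.array([[[.5,.5]]]),cv2.getPerspectiveTransform(np.float32([[0,0],[1,0],[1,1],[0,1]]),np.float32(L)).astype(float))[0,0]
ctr=C+(q[0]*Y+q[1]*Z)/1000
print('centre',ctr,'pitch',np.arcsin(X[2]),'yaw',np.arctan2(X[1],X[0]))
e=W[1]+W[2]-W[0]-W[3];print('edge yaw',np.arctan2(-e[0],e[1]))
np.savez('win.npz',X=X,Y=Y,Z=Z,C=ctr)
s=sense();a=-.058;xh=np.array([np.cos(a),np.sin(a),0]);G=np.array([.472,.166,.07])-.003*xh
Rt=rot(-xh,[0,0,-1]);go(s,[G[0],G[1],.2],Rt,'above');go(s,[.41,.0,.27],Rt,'via')
print(G,kin.ik(G,Rt,[.3,.2,1.8,0,1.2,-1.2]))
```

```text
[[-27.6 -30.9]
 [ 26.4 -30.1]
 [ 26.9  26.7]
 [-25.6  26.6]] 1952
centre [ 0.56515846 -0.20067843  0.18644514] pitch 0.4091282626800287 yaw -0.03799359752848517
edge yaw -0.03485167632744082
above shift [0.008 1.154 0.385] turn [ 0.007  0.183 -0.002] mm 365.0 deg 32.9
via shift [0.011 0.595 0.089] turn [ 0.007  0.183 -0.002] mm 181.0 deg 32.9
[0.46900504 0.1661739  0.07      ] (array([ 2.01795234e-01,  4.47514436e-01,  1.91869933e+00, -6.85155575e-15,
        7.75378891e-01, -1.31100109e+00]), np.float64(3.4390489873519355e-14))
```

Request:
move_arm([
  [0.75,0.01,0.6,0.09,0,0.183,0],
  [0.75,0.01,0.6,0.09,0,0.183,0],
  [0.75,0.01,0.6,0.09,0,0.183,0],
  [0.75,0.01,0.6,0.09,0,0.183,0],
  [0.75,0.01,1,0.2,0.007,0.183,0],
  [0.75,0.01,1,0.25,0.007,0.183,0],
  [0.75,0.01,1,0.25,0.007,0.183,0],
  [0.75,0.01,1,0.25,0.007,0.183,0],
  [0.75,0.01,1,0.25,0.007,0.183,0],
  [0.75,0.01,1,0.25,0.007,0.183,0],
])

```text
time_s: 4.35
ee_pos: [0.4434, 0.121, 0.2321]
eef_rot: [0.031, 1.0, 0.001, -0.001]
wrist_force: [0.2, -0.3, -0.8]
opening: 0.749
finger_force: 0.0
```

Run:
```python
from h import *
from bench import sense
s=sense();print(s['ee_pos'],s['opening'],s['q']);a=-.058;xh=np.array([np.cos(a),np.sin(a),0])
Rt=rot(-xh,[0,0,-1])
for z in(.15,.07):go(s,[.469,.166,z],Rt)
```

```text
[0.44336063 0.12098203 0.23208278] 0.7492598712644071 [ 0.1137422   0.16616903  1.81185224  0.00294394  1.16510683 -1.39565794]
 shift [-0.076  0.154  0.274] turn [ 0.001 -0.001 -0.001] mm 97.0 deg 0.3
 shift [-0.077  0.154  0.54 ] turn [ 0.001 -0.001 -0.001] mm 170.0 deg 0.3
```

Request:
move_arm([
  [0.75,-0.03,0.08,0.1,0,0,0],
  [0.75,-0.076,0.154,0.2,0,0,0],
  [0.75,-0.076,0.154,0.3,0,0,0],
  [0.75,-0.076,0.154,0.3,0,0,0],
  [0.75,-0.076,0.154,0.3,0,0,0],
  [0.75,-0.076,0.154,0.3,0,0,0],
  [0.75,-0.076,0.154,0.3,0,0,0],
  [0.75,-0.076,0.154,0.3,0,0,0],
  [0.75,-0.076,0.154,0.3,0,0,0],
  [0.75,-0.076,0.154,0.3,0,0,0],
])

```text
time_s: 5.35
ee_pos: [0.4696, 0.1656, 0.1431]
eef_rot: [0.032, 0.999, 0.002, 0.0]
wrist_force: [-0.2, 1.0, 0.3]
opening: 0.751
finger_force: 0.0
```

Run:
```python
from h import *
from bench import sense,cams
s=sense();c=cams.camera('wrist');print(s['time_s'],s['ee_pos'],s['opening'])
T=np.block([[R.from_quat(s['eef_rot']).as_matrix(),s['ee_pos'][:,None]],[np.zeros((1,3)),1]])@c['tool_from_camera']
cv2.imwrite('pics/w4.png',c['color'])
H=hsv(c);g=(H[...,0]>55)&(H[...,0]<95)&(H[...,1]>80)
p,uv=pts(c,g,T);k=(p[:,1]>.12)&(p[:,1]<.21)&(p[:,0]>.44)&(p[:,0]<.56)
p=p[k];q=p[(p[:,2]>.089)&(p[:,2]<.1)];print('top',len(q),np.median(q[:,2]),np.percentile(q,[1,99],axis=0))
r=q[(q[:,0]<.482)];print('y near front',np.percentile(r[:,1],[1,99]))
f=p[(p[:,2]>.05)&(p[:,2]<.085)];print('front',len(f),np.polyfit(f[:,1],f[:,0],1),np.median(f,0))
```

```text
5.35 [0.46955517 0.1655576  0.14308866] 0.7510001208496548
top 7374 0.09448411887850292 [[0.45895786 0.14140648 0.09053128]
 [0.52069223 0.18852261 0.09586031]]
y near front [0.14270429 0.1890584 ]
front 1114 [0.0580495  0.44970337] [0.45939062 0.16674611 0.07003284]
```

View pics/w4.png

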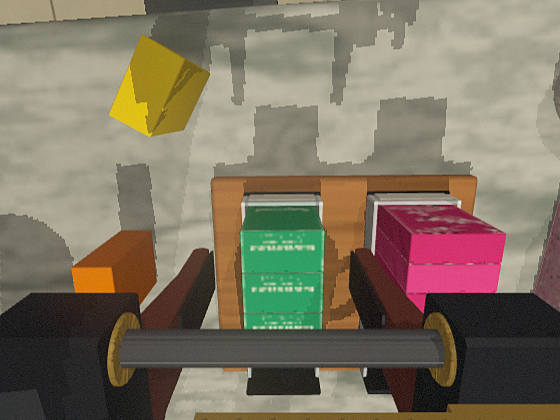

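The close view agrees: the front face is at x≈0.459, the top is centred on y≈0.166, and the fingers at (205,270) and (360,270) straddle the cartons, clear of the orange and pink boxes. I descend and close.

Request:
move_arm([
  [0.75,0,0,0.06,0,0,0],
  [0.75,0,0,0.12,0,0,0],
  [0.75,0,0,0.18,0,0,0],
  [0.75,0,0,0.24,0,0,0],
  [0.75,0,0,0.24,0,0,0],
  [0.62,0,0,0.24,0,0,0],
  [0.57,0,0,0.24,0,0,0],
  [0.45,0,0,0.24,0,0,0],
  [0.3,0,0,0.24,0,0,0],
  [0.3,0,0,0.24,0,0,0],
])

```text
time_s: 6.4
ee_pos: [0.4701, 0.166, 0.0716]
eef_rot: [0.032, 0.999, 0.002, 0.001]
wrist_force: [-0.5, -0.5, 6.9]
opening: 0.547
finger_force: 30.0
```

Request:
move_arm([
  [0.3,0,0,-0.02,0,0,0],
  [0.3,0,0,-0.05,0,0,0],
  [0.3,0,0,-0.08,0,0,0],
  [0.3,0,0,-0.11,0,0,0],
  [0.3,0,0,-0.15,0,0,0],
  [0.3,0,0,-0.2,0,0,0],
  [0.3,0,0,-0.25,0,0,0],
  [0.3,0,0,-0.3,0,0,0],
  [0.3,0,0,-0.36,0,0,0],
  [0.3,0,0,-0.42,0,0,0],
])

```text
time_s: 7.4
ee_pos: [0.469, 0.1654, 0.1981]
eef_rot: [0.032, 0.999, 0.002, -0.0]
wrist_force: [-0.2, 0.0, -1.3]
opening: 0.548
finger_force: 30.0
```

Run:
```python
from h import *
from bench import sense,cams
s=sense();c=cams.camera('wrist');d=cams.camera('side');print(s['time_s'],s['ee_pos'],s['opening'],s['wrist_force'],s['finger_force'])
np.savez('side5.npz',**d)
x=cv2.resize(d['color'][200:400,200:360],None,fx=2.1,fy=2.1)
cv2.imwrite('pics/w5.png',np.hstack([cv2.resize(c['color'],(448,336)),x[:336]]))
# kinematics towards the scanner
import kin
w=np.load('win.npz');X,Z,C=w['X'],w['Z'],w['C']
# carton in tool: underside at tool z = .0716-.019
h=.0716-.019; Rt=rot(-X,-Z)
bc=C-.08*X; o=bc-.013*X-.026*Z; tcp=o+h*Z+(-.002)*X
print('tcp',tcp,kin.ik(tcp,Rt,[-.6,.15,2.1,.4,.6,-2.4])); go(s,tcp,Rt,'final'); pre=tcp-.06*X+[0,0,.02];go(s,pre,Rt,'pre')
np.savez('goal.npz',tcp=tcp,q=Rt.as_quat())
print(kin.ik(pre,Rt,[-.6,.15,2.1,.4,.6,-2.4]))
```

```text
7.4 [0.46903002 0.16535203 0.19813465] 0.548243061762966 [-0.15170261  0.02154578 -1.31342391] 29.952389895915985
tcp [ 0.4674878  -0.19696579  0.17305787] (array([-0.71892096,  0.17511128,  2.09652432,  0.46281329,  0.5954813 ,
       -2.60174238]), np.float64(4.4356675992819606e-13))
final shift [-0.073 -1.206  0.08 ] turn [-0.001 -0.13  -0.009] mm 363.0 deg 23.5
pre shift [ 0.11  -1.211  0.093] turn [-0.001 -0.13  -0.009] mm 366.0 deg 23.5
(array([-0.82582595,  0.11679903,  2.19149563,  0.52185305,  0.60124175,
       -2.75838774]), np.float64(1.1830783179294854e-11))
```

View pics/w5.png

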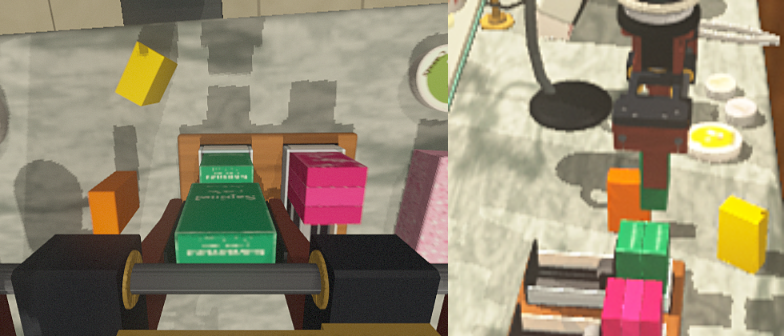

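The front carton is in the grip at (225,220) in the wrist image. In the side view the second carton has moved up to the lip, with two cartons left in the lane at (640,250). Next I check the held carton's pose in the tool frame.

Run:
```python
from h import *
from bench import sense,cams
s=sense();c=cams.camera('wrist');print(s['time_s'],s['ee_pos'])
H=hsv(c);g=(H[...,0]>55)&(H[...,0]<95)&(H[...,1]>60)
p,uv=pts(c,g,c['tool_from_camera']);k=(np.abs(p[:,1])<.035)&(p[:,2]<.07)&(p[:,2]>-.05)&(np.abs(p[:,0])<.04);p=p[k]
print(len(p),np.percentile(p,[1,50,99],axis=0))
f=p[(p[:,2]>-.015)&(p[:,2]<.05)&(p[:,0]>.005)]
A=np.c_[f[:,1:],np.ones(len(f))];co=np.linalg.lstsq(A,f[:,0],rcond=None)[0];print('front x = a*y+b*z+c',co.round(4),len(f),'z',np.percentile(f[:,2],[0,100]),'y',np.percentile(f[:,1],[1,99]))
for z in(-.01,0,.01,.02,.03,.04,.05):
    r=f[np.abs(f[:,2]-z)<.004];print(z,len(r),r[:,1].min() if len(r) else '',r[:,1].max() if len(r) else '')
t=p[p[:,2]<-.018];A=np.c_[t[:,:2],np.ones(len(t))];print('top z=a*x+b*y+c',np.linalg.lstsq(A,t[:,2],rcond=None)[0],len(t),np.median(t,0),np.percentile(t[:,0],[1,99]))
```

```text
7.5 [0.47101888 0.16578396 0.19953757]
10867 [[-0.00514839 -0.0233656  -0.0242098 ]
 [ 0.01046423  0.00011893 -0.01680078]
 [ 0.01131544  0.02347227  0.04848213]]
front x = a*y+b*z+c [0.0053 0.0017 0.0107] 5141 z [-0.0149992   0.04999049] y [-0.02310173  0.02297734]
-0.01 1019 -0.024014501430880783 0.023961264725081807
0 833 -0.02370595975853373 0.0240052915850248
0.01 710 -0.023925024283774906 0.02400004599957194
0.02 453 -0.02395054933607871 0.02329842146844926
0.03 472 -0.02360602834098084 0.023281890229632132
0.04 415 -0.023460947594934837 0.023118576451671192
0.05 192 -0.023023802353053523 0.02260917448604699
top z=a*x+b*y+c [ 0.07870193 -0.00487093 -0.02297507] 5262 [ 0.00473055  0.00011947 -0.02283037] [-0.00541201  0.01118904]
```

The carton sits square in the grip: front face at tool x=+10.7 mm, underside 52 mm below the TCP. I carry it over to a standoff in front of the scanner.

Request:
move_arm([
  [0.3,0.01,-0.06,-0.03,0,0,0],
  [0.3,0.02,-0.16,-0.06,0,-0.01,0],
  [0.3,0.05,-0.27,-0.06,0,-0.03,0],
  [0.3,0.08,-0.38,-0.06,0,-0.05,0],
  [0.3,0.11,-0.49,-0.06,0,-0.07,0],
  [0.3,0.11,-0.6,-0.06,0,-0.09,0],
  [0.3,0.11,-0.71,-0.06,0,-0.11,0],
  [0.3,0.11,-0.82,-0.06,0,-0.12,0],
  [0.3,0.11,-0.91,-0.06,0,-0.13,0],
  [0.3,0.11,-0.98,-0.06,0,-0.13,-0.005],
])

```text
time_s: 8.55
ee_pos: [0.4155, -0.1265, 0.2127]
eef_rot: [0.025, 0.979, -0.005, 0.202]
wrist_force: [0.3, -0.9, -0.7]
opening: 0.545
finger_force: 30.0
```

```bash
cat > fin.py <<'E'
from h import *
from bench import sense
s=sense();g=np.load('goal.npz');Rt=R.from_quat(g['q']);X=-Rt.as_matrix()[:,0]
print(s['time_s'],s['ee_pos'],s['q'].round(2),s['opening'],np.abs(s['dq']).max())
go(s,g['tcp']-.05*X,Rt,'pre');go(s,g['tcp'],Rt,'final')
E
python3 fin.py
```

```text
8.55 [ 0.41552629 -0.12654089  0.21266096] [-0.65 -0.02  2.17  0.36  0.68 -2.41] 0.5446592842755853 0.9682599936153952
pre shift [ 0.049 -0.228  0.195] turn [-0.001 -0.001 -0.004] mm 91.0 deg 0.8
final shift [-0.118 -0.226  0.194] turn [-0.001 -0.001 -0.004] mm 96.0 deg 0.8
```

Request:
move_arm([
  [0.3,0.04,-0.06,0.04,0,0,0],
  [0.3,0.04,-0.12,0.1,0,0,-0.004],
  [0.3,0.04,-0.17,0.15,0,0,-0.004],
  [0.3,0.04,-0.2,0.18,0,0,-0.004],
  [0.3,0.03,-0.22,0.194,0,0,-0.004],
  [0.3,0,-0.22,0.194,0,0,-0.004],
  [0.3,-0.03,-0.22,0.194,0,0,-0.004],
  [0.3,-0.06,-0.22,0.194,0,0,-0.004],
  [0.3,-0.08,-0.22,0.194,0,0,-0.004],
  [0.3,-0.09,-0.22,0.194,0,0,-0.004],
])

```text
time_s: 9.55
ee_pos: [0.4623, -0.194, 0.1713]
eef_rot: [0.018, 0.979, -0.006, 0.202]
wrist_force: [-0.4, -0.1, -0.4]
opening: 0.548
finger_force: 30.0
```

Run:
```python
import fin
from h import *
from bench import cams
d=cams.camera('side');w=cams.camera('wrist')
a=cv2.resize(d['color'][130:290,200:360],(480,480),interpolation=2);b=cv2.resize(d['color'][270:400,210:330],(300,325));b=cv2.copyMakeBorder(b,0,155,0,0,0)
cv2.imwrite('pics/w6.png',np.hstack([a,b]))
```

```text
9.55 [ 0.46233708 -0.19397548  0.1712953 ] [-0.72  0.17  2.1   0.46  0.59 -2.6 ] 0.5483309978621472 0.08539314687460109
pre shift [ 0.148 -0.009  0.002] turn [-0.001 -0.     0.001] mm 45.0 deg 0.3
final shift [-0.018 -0.009  0.002] turn [-0.001 -0.     0.001] mm 6.0 deg 0.3
```

View pics/w6.png

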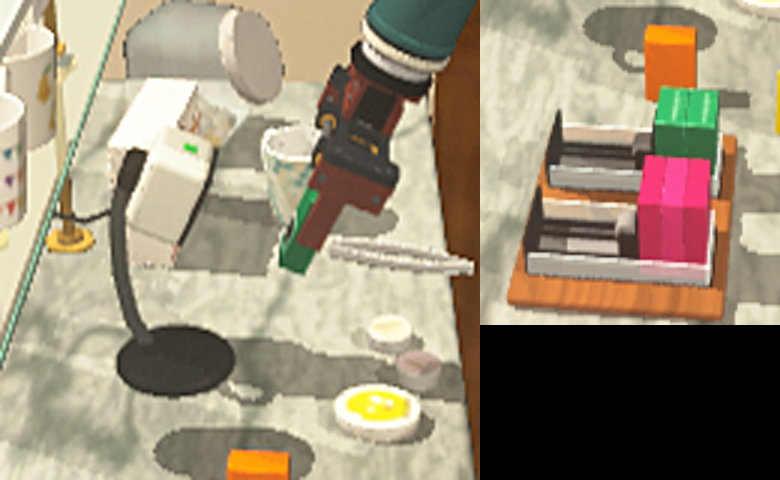

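The side view shows the carton at (300,235), parallel to the scanner face at (210,210). The remaining stock is in its lanes, moved up to the lip. I make the last few millimetres and settle.

Request:
move_arm([
  [0.3,-0.01,-0.004,0.002,0,0,0],
  [0.3,-0.016,-0.008,0.002,0,0,0],
  [0.3,-0.016,-0.008,0.002,0,0,0],
  [0.3,-0.016,-0.008,0.002,0,0,0],
  [0.3,-0.016,-0.008,0.002,0,0,0],
  [0.3,-0.016,-0.008,0.002,0,0,0],
  [0.3,-0.016,-0.008,0.002,0,0,0],
  [0.3,-0.016,-0.008,0.002,0,0,0],
  [0.3,-0.016,-0.008,0.002,0,0,0],
  [0.3,-0.016,-0.008,0.002,0,0,0],
])

```text
time_s: 10.65
ee_pos: [0.4665, -0.1968, 0.1724]
eef_rot: [0.018, 0.979, -0.006, 0.202]
wrist_force: [0.4, -0.3, -1.3]
opening: 0.544
finger_force: 30.0
```

Run:
```python
import fin
from h import *
from bench import cams
c=cams.camera('wrist');H=hsv(c);g=(H[...,0]>55)&(H[...,0]<95)&(H[...,1]>60)
p,_=pts(c,g,c['tool_from_camera']);p=p[(np.abs(p[:,1])<.035)&(p[:,2]<.07)&(p[:,2]>-.05)&(np.abs(p[:,0])<.04)]
f=p[(p[:,2]>-.015)&(p[:,2]<.05)&(p[:,0]>.005)]
print('front',np.linalg.lstsq(np.c_[f[:,1:],np.ones(len(f))],f[:,0],rcond=None)[0].round(4),'top',np.median(p[p[:,2]<-.018],0))
```

```text
10.65 [ 0.46648757 -0.19677774  0.17242924] [-0.72  0.17  2.09  0.45  0.6  -2.59] 0.5435923908582262 0.001283734951128814
pre shift [ 0.163 -0.    -0.   ] turn [-0.001 -0.     0.001] mm 49.0 deg 0.3
final shift [-0.004 -0.001 -0.001] turn [-0.001 -0.     0.001] mm 1.0 deg 0.3
front [0.005  0.0023 0.0105] top [ 4.48636067e-03  8.24158198e-05 -2.28823580e-02]
```

The carton is within 1 mm and 0.3° of the goal, has not slipped in the grip, and the arm is still.

```bash
python3 -c "
from bench import job
print(job.hand_in())"
```

```text
the job is handed in; nothing more can be done
None
```

The job is handed in: the front green carton is held still, upright and square to the scan window, its barcode about 8 cm away and centred to within about 1 mm of the measured goal, and the row behind has moved up to the lip.

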